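# Slide the car radio on to the narrow service rest

## Robot

A 7-joint arm with a two-finger parallel gripper is mounted at the origin on the work surface. World frame = base frame: x ahead of the robot, y to its left, z up, the work surface at z = 0. Lengths are in m, angles in rad, forces in N, time in s.
With the tool pointing down it reaches from about 0.4 to 0.85 m from the base axis. Payload 4.4 kg.
Tool frame: the origin (TCP) lies at the very end of the fingers, on their centre line; the grasp point (between the pads) lies 19 mm behind it; z points along the fingers, y is the line along which they close (so a half turn about z gives the same grasp; the last joint's range is limited). The gripper opens to 94 mm and grips with 3 to 60 N. Pads are 16 mm wide; open, the fingers measure 119 mm over their backs; the gripper's body (75 mm by 177 mm) begins 78 mm behind the grasp point.
Start: joints at [1.238, 0.628, 0.038, 1.517, -0.027, 0.996, -0.02], TCP at [0.171, -0.627, 0.205] pointing down, gripper open.
Joint ranges: [-3.06, 3.06], [-0.37, 2.12], [-1.25, 1.32], [0.18, 2.47], [-1.1, 4.24], [0.23, 1.98], [-2.94, 2.94]. Speed limits (rad/s): [2.57, 2.57, 3.14, 3.14, 3.14, 3.14, 3.14].

## Interface

Orientations are given as a 3x3 rotation matrix whose columns are the frame's x, y, z axes.
In Python, from rig import r, imaging gives the robot as it stands. The module is installed in compiled form; this text tells all that it offers.
- The arm moves only by the tool play_rows, never from a script. Its argument "steps" is a list of rows, each a list of 5 numbers: the shift along the world's x, y, z in units of 40 mm (1.0 is 40 mm), then the turn about the world's z in units of 0.12 rad (1.0 is 0.12 rad), then the opening, from 0 (shut) to 1 (fully open). In form: [[dx, dy, dz, yaw, fingers], ...]. A call has 1 to 5 rows; each row shifts and turns the commanded pose from where the row before left it; what a row does not reach is not made up. A row lasts 1/10 s, in which the tool goes at most 50 mm and 8.59 degrees, less where a joint would pass 70% of its speed; a pose out of reach is approached as far as the arm can. A call with a number of a shift or a turn outside -1 to 1 is refused whole. A call with a gripper value outside its range is refused whole. The fingers move at their own pace and stop on an object; "squeeze" is the grip in N (left out, the last holds). Time passes only in rows, so rows that do not move let the fingers close. It gives the time, the measured TCP pose, the force, the opening and the grip force at its end, in the units of the state.
- r.get_obs(): the state, without advancing time (a new reading comes with each control period).
- imaging.read_camera(name): name is "scene" or "side" or "wrist"; returns a dict with "img" (420x560x3 uint8, blue, green, red), "fx", "fy", "cx", "cy" (pixels), "rvec" (rotation vector, rad) and "tvec" (3), from world to camera coordinates, as OpenCV has them. Camera axes: x right, y down, z forward; pixel columns grow to the right and rows downward; lengths in m; the calibration is good to about 2 mm. The wrist camera is an equidistant fisheye: a pixel r from the principal point sees the ray r / f radians off the axis. A picture is of the moment at which its call begins. There is no depth.
- r.sign_off(): hands the job in; it is judged then, once.
The state is a dict: "t": time; "joints": joint angles; "joint_vel": joint speeds; "tau": joint torques, N m; "ee_pos": TCP position; "tcp_rot": TCP orientation; "ft_force": force on the tool from outside, world axes, zero at the start; "moment": the same for the moment, N m; "width": finger opening in m; "finger_force": force on a finger pad.
Only numpy, scipy, OpenCV 4.12 (cv2) and the standard library are available. Lean on these libraries where they do the work, as an engineer would, in place of code of your own. Each camera call takes 0.05 s, during which the arm holds its last target. There are 200 camera calls.

## Task

Slide the car radio across from the wooden riser on to the narrow metal service rest beside it, without lifting it, so that both long edges of its underside can be reached with a screwdriver. It must end lying flat and balanced on the rest alone: squared up with the rest, centred across its narrow top so that it overhangs evenly on both sides, clear of the riser, and about mid-way along it. Leave the other things on the bench where they are.

Things in the scene. Friction and masses are not known exactly. Their poses are not given: they have to be found in the camera images.
- radio: Car radio, a metal box 178 mm long (its x) by 120 mm deep (its y) by 50 mm high (z), about 0.8 kg; origin at the centre of its underside. The black fascia with display and two flat knobs is its -y long side; details stand out 3 mm at most. Starts lying on the riser, slightly askew, to be pushed roughly along its own y axis. Too large to grasp from above.
- riser: Fixed plywood riser (low bench): flat top 220 mm (its x) by 150 mm (its y), 18 mm thick, top surface 82 mm above the bench; origin at the centre of its foot, on the bench.
- rest: Fixed service rest beside the riser: aluminium top plate 220 mm long (its x) and only 60 mm wide (its y), top surface 80 mm above the bench (2 mm lower than the riser), on a thin steel web; origin at the centre of its foot, on the bench. It stands parallel to the riser, on the riser's +y or -y side, with an open gap of 46 to 50 mm between the two tops.
- spray_can: Spray can standing upright, 66 mm across, 170 mm high; origin at the centre of its foot. Bystander.
- solder_spool: Spool standing on its flange, 64 mm across, 50 mm high; origin at the centre of its foot. Bystander.
- multimeter: Yellow hand multimeter lying flat, 150 x 78 x 36 mm; origin at the centre of its underside. Bystander.
- screwdriver: Screwdriver 200 mm long lying along its x; origin below its middle. Bystander.
Things that resemble listed ones, but are neither listed nor needed, are in the scene too. Of the things that look like the radio, the middle-sized one is meant.

How it is judged:
At the end, for the whole second after the job is handed in: The radio lies at rest on the service rest alone, not touching the riser: flat (tilt under 0.04 rad), its origin within 16 mm of the rest's centre line across the narrow top and within 40 mm of its middle lengthways, its long axis within 0.15 rad of the rest's (y of radio in the frame of rest between -0.016 and 0.016 m and x of radio in the frame of rest between -0.04 and 0.04 m and angle between the x axis of radio and the x axis of rest, either way round below 0.15 rad and angle between radio's own z axis and vertical below 0.04 rad and z of radio in the frame of rest between 0.076 and 0.084 m and contact force between radio and rest above 1 N and contact force between radio and riser below 0.1 N and linear speed of radio below 0.02 m/s and angular speed of radio below 0.1 rad/s).
It fails at once if the radio is lifted more than 25 mm off the riser's top (height (world z) of radio above 0.107 m).
It fails at once if the radio falls off or tips over (height (world z) of radio below 0.06 m or angle between radio's own z axis and vertical above 0.35 rad).
It fails at once if another thing on the bench is moved more than 30 mm (distance of any of spray_can, solder_spool, multimeter, screwdriver from where it was at the start of the episode above 0.03 m).
It also fails if it takes over 42 s, if anything falls off the work surface, if the arm or the gripper's body presses on something with over 40 N, if the wrist force passes 120 N, or if a joint passes its speed limit or range.

## Working session

There is one attempt and no reset: what is moved stays moved. The work goes in short steps, Python scripts to look and compute and a tool call to move; the robot and the scene stay as the last step left them, time stands still between calls to the robot, and variables do not carry over. Pictures are saved under pics/ and viewed, at most 10 in all, crops included, and the job is handed in when it is done.

Besides the shell and the picture viewer there is one more tool, called after "Emit:" by a JSON object that holds its "name" and its "arguments". play_rows: Moves the arm, as the interface text tells. Shifts and turns lie within -1 to 1; 1 stands for 40 mm of shift or 0.12 rad of turn. Its arguments: {"type":"object","properties":{"steps":{"type":"array"},"squeeze":{"type":"number"}},"required":["steps"]}

```bash
mkdir -p pics; cat > h.py <<'E'
import numpy as np, cv2
from rig import r, imaging
def cam(n):
    c=imaging.read_camera(n); c['R']=cv2.Rodrigues(np.array(c['rvec'],float))[0]; c['t']=np.array(c['tvec'],float).ravel(); return c
def back(c,uv,z):
    uv=np.atleast_2d(np.array(uv,float)); d=np.c_[(uv[:,0]-c['cx'])/c['fx'],(uv[:,1]-c['cy'])/c['fy'],np.ones(len(uv))]@c['R']
    o=-c['R'].T@c['t']; return o+d*((z-o[2])/d[:,2])[:,None]
def proj(c,P):
    q=np.atleast_2d(P)@c['R'].T+c['t']; return np.c_[q[:,0]/q[:,2]*c['fx']+c['cx'],q[:,1]/q[:,2]*c['fy']+c['cy']]
E
python3 - <<'E'
from h import *
import pickle
D={}
for n in ("scene","side"):
    c=cam(n); D[n]=c; cv2.imwrite(f"pics/{n}0.png",cv2.resize(c['img'],(800,600),interpolation=cv2.INTER_CUBIC)); print(n,-c['R'].T@c['t'],c['R'][2],c['fx'])
pickle.dump(D,open('D.pkl','wb'))
E
```

```text
scene [ 0.95969395 -0.22123719  1.08255713] [-0.46292461  0.19317802 -0.86509136] 388.75799424000417
side [-0.18047378  0.86689476  1.15920501] [ 0.38928412 -0.57560037 -0.71912592] 534.9056013701816
```

View pics/scene0.png

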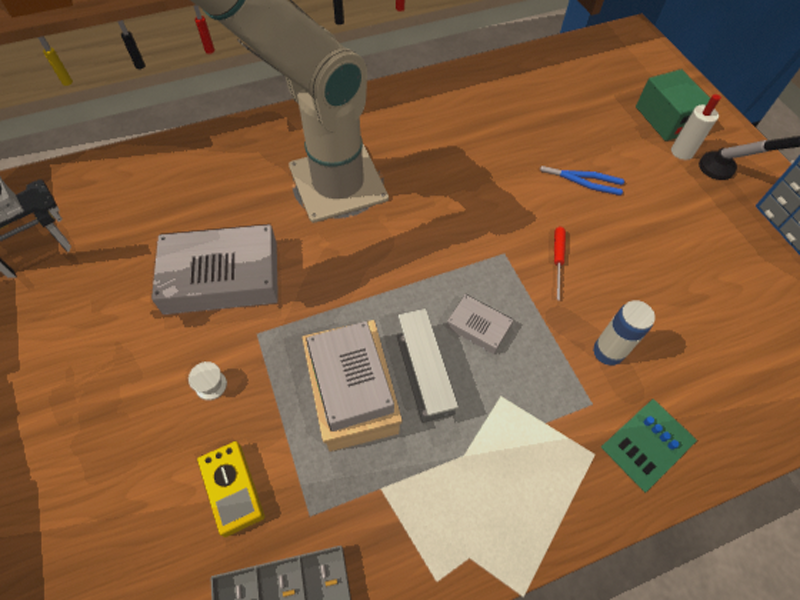

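View pics/side0.png

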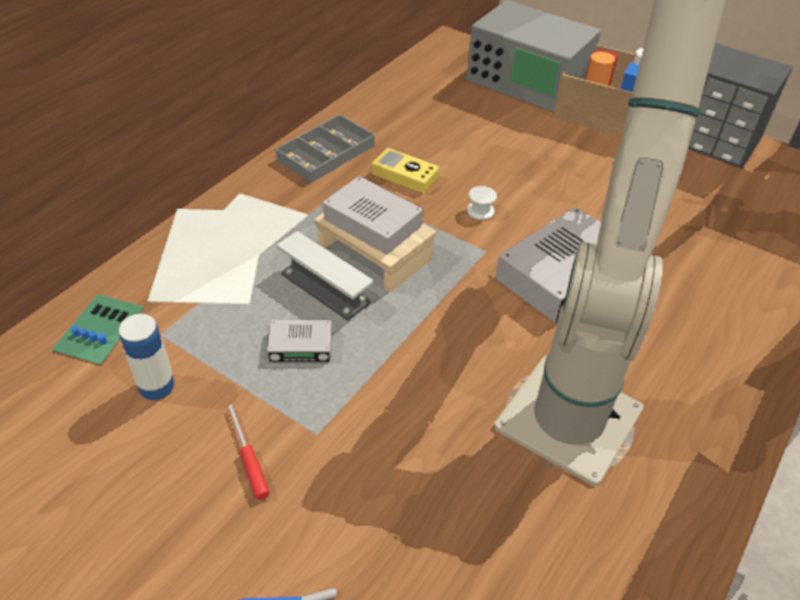

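Radio lookalikes in the scene view: large box (213,268), box on the riser (350,372), small box (482,322). The one on the riser is middle-sized and stands where the text says it should. An enlarged crop will confirm this and give the corners.

```bash
python3 - <<'E'
import pickle,cv2
D=pickle.load(open('D.pkl','rb'))
cv2.imwrite('pics/c1.png',cv2.resize(D['scene']['img'][205:325,200:340],None,fx=5,fy=5,interpolation=cv2.INTER_CUBIC))
cv2.imwrite('pics/c2.png',cv2.resize(D['side']['img'][115:235,180:320],None,fx=5,fy=5,interpolation=cv2.INTER_CUBIC))
E
```

```text
(no output)
```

View pics/c1.png

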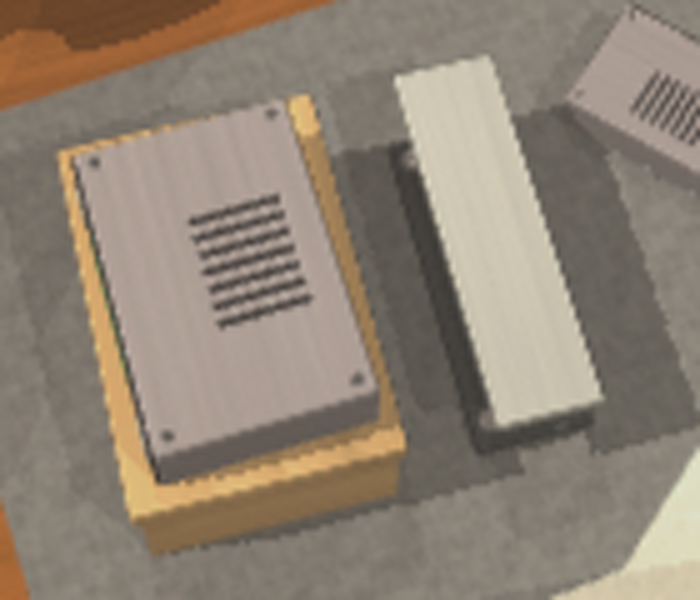

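View pics/c2.png

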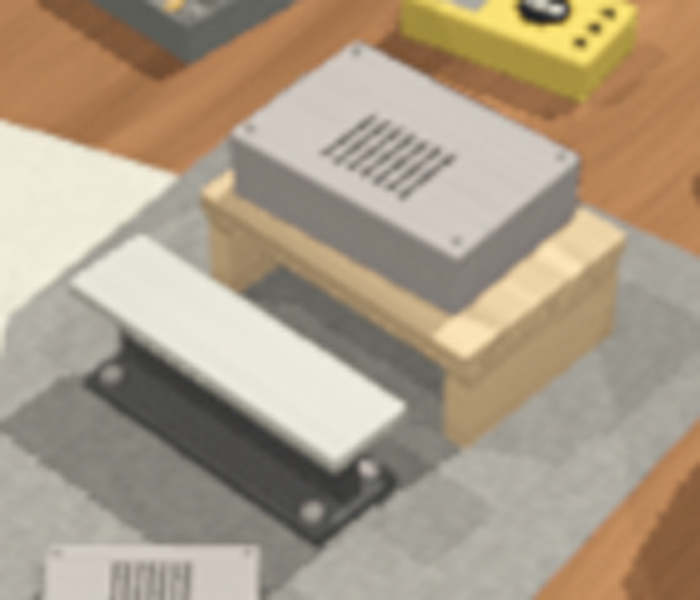

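The box on the riser is the middle one: fascia edge at the left in the scene crop, rest on its right. Next I'll fit known-size rectangles at known heights to the corners in both views.

```bash
cat >> h.py <<'E'
from scipy.optimize import least_squares
def rect(L,W,z,p,idx):
    c,s=np.cos(p[2]),np.sin(p[2]); k=np.array([[-L/2,-W/2],[-L/2,W/2],[L/2,W/2],[L/2,-W/2]])[idx]
    return np.c_[k@np.array([[c,s],[-s,c]])+p[:2],np.full(len(k),z)]
def fit(obs,L,W,z,p0):
    # obs: list of (cam, uv, idx)
    f=lambda p: np.concatenate([(proj(c,rect(L,W,z,p,i))-uv).ravel() for c,uv,i in obs])
    s=least_squares(f,p0); return s.x,np.abs(s.fun).reshape(-1,2).max(1)
E
python3 - <<'E'
from h import *
import pickle
D=pickle.load(open('D.pkl','rb')); S,T=D['scene'],D['side']
n=lambda l,o:(np.array(l,float)+.5)/5-.5+np.array(o)
s=lambda l:n(l,(200,205)); t=lambda l:n(l,(180,115))
np.set_printoptions(precision=4,suppress=True)
print(back(S,s([(75,160),(280,100),(378,393),(155,458)]),.132))
# order: idx0=(-x,-y)...; +x world direction = down in scene
a=s([(75,160),(280,100),(378,393),(155,458)]); b=t([(578,160),(460,258),(232,132),(355,42)])
ra=s([(395,75),(490,55),(602,403),(495,430)]); rb=t([(405,405),(335,470),(70,285),(140,235)])
sa=s([(60,150),(308,95),(405,440),(132,518)]); sb=t([(625,240),(465,360),(202,195)])
for nm,L,W,z,oa,ob,ib in (('radio',.178,.12,.132,a,b,[0,1,2,3]),('rest',.22,.06,.08,ra,rb,[0,1,2,3]),('riser',.22,.15,.082,sa,sb,[0,1,2])):
    p0=[*back(S,oa.mean(0),z)[0,:2],0]
    q=back(S,oa,z); d=q[3]-q[0]; p0[2]=np.arctan2(d[1],d[0])
    for o in ([(S,oa,[0,1,2,3])],[(T,ob,ib)],[(S,oa,[0,1,2,3]),(T,ob,ib)]): print(nm,*fit(o,L,W,z,p0))
print(back(S,[(.7*482,.7*322)],.03),back(S,[(.7*208,.7*375)],.05),back(S,[(.7*230,.7*488)],.036))
print(r.get_obs()['ee_pos'],r.get_obs()['tcp_rot'],r.get_obs()['t'])
E
```

```text
[[ 0.4682 -0.2013  0.132 ]
 [ 0.473  -0.0852  0.132 ]
 [ 0.6498 -0.095   0.132 ]
 [ 0.6415 -0.2112  0.132 ]]
radio [ 0.5579 -0.1481 -0.0569] [0.8595 0.6338 0.7068 0.8985]
radio [ 0.5557 -0.151  -0.0584] [0.9641 0.3796 0.7996 0.2417]
radio [ 0.5567 -0.1491 -0.0568] [1.3664 0.6363 0.3878 1.0233 0.3794 0.999  1.47   0.4346]
rest [ 0.5681  0.0061 -0.123 ] [0.3106 0.358  0.0459 0.2352]
rest [ 0.5651  0.0054 -0.1139] [0.9313 0.9804 0.4928 0.1737]
rest [ 0.5667  0.0056 -0.1188] [0.7647 0.2761 0.5189 0.6278 0.8394 1.1279 0.8439 0.1128]
riser [ 0.5489 -0.1459 -0.1063] [0.9802 0.9563 1.0033 0.3161]
riser [ 0.5478 -0.1486 -0.1171] [0.6768 0.5007 0.5134]
riser [ 0.5484 -0.1466 -0.1072] [1.2315 1.0059 0.962  0.6695 0.3893 0.7374 1.1583]
[[0.5124 0.1628 0.03  ]] [[ 0.4349 -0.4049  0.05  ]] [[ 0.6599 -0.4149  0.036 ]]
[ 0.1712 -0.6264  0.2047] [[ 0.9646  0.2637 -0.0005]
 [ 0.2637 -0.9646  0.0016]
 [-0.     -0.0017 -1.    ]] 0.1
```

Radio (0.557, -0.149, yaw -0.057), rest (0.567, 0.0055, yaw about -0.115), riser (0.548, -0.147). The gap works out at about 48 mm, which matches. I'll push the fascia side with both open fingers, finger line along the rest's x.

Emit:
{"name": "play_rows", "arguments": {"steps": [[0.6, 0.6, 0, 0.66, 1], [0.6, 0.6, 0, 0.66, 1], [0.6, 0.6, 0, 0.66, 1], [0.6, 0.6, 0, 0.66, 1], [0.6, 0.6, 0, 0.66, 1]]}}

```text
t: 0.6
ee_pos: [0.2921, -0.5057, 0.2051]
tcp_rot: [[0.786, 0.618, -0.0], [0.618, -0.786, 0.001], [0.0, -0.001, -1.0]]
ft_force: [0.1, -0.6, 0.5]
width: 0.0941
finger_force: 0.0
```

Emit:
{"name": "play_rows", "arguments": {"steps": [[0.6, 0.6, 0, 0.66, 1], [0.6, 0.6, 0, 0.66, 1], [0.6, 0.6, 0, 0.66, 1], [0.6, 0.6, 0, 0.66, 1], [0.6, 0.6, 0, 0.66, 1]]}}

```text
t: 1.1
ee_pos: [0.412, -0.3858, 0.2052]
tcp_rot: [[0.487, 0.873, -0.0], [0.873, -0.487, 0.0], [0.0, -0.001, -1.0]]
ft_force: [0.9, -0.5, -0.8]
width: 0.094
finger_force: 0.0
```

Emit:
{"name": "play_rows", "arguments": {"steps": [[0.6, 0.6, 0, 0.66, 1], [0.6, 0.6, 0, 0.66, 1], [0.6, 0.6, 0, 0.66, 1], [0.6, 0.6, 0, 0.66, 1], [0.6, 0.6, 0, 0.66, 1]]}}

```text
t: 1.6
ee_pos: [0.5319, -0.2659, 0.2051]
tcp_rot: [[0.113, 0.994, -0.001], [0.994, -0.113, 0.0], [0.0, -0.001, -1.0]]
ft_force: [-0.0, -0.2, 0.3]
width: 0.0939
finger_force: 0.0
```

```bash
cat > st.py <<'E'
from h import *
np.set_printoptions(precision=4,suppress=True)
o=r.get_obs(); p=np.array(o['ee_pos']); a=-.115
d=p[:2]-[.567,.0055]; R=np.array(o['tcp_rot'])
print(o['t'],p,"rest frame",d@[np.cos(a),np.sin(a)],d@[-np.sin(a),np.cos(a)],"yaw of y",np.arctan2(R[1,1],R[0,1]),R[2],o['ft_force'],o['width'])
E
python3 st.py
```

```text
1.6 [ 0.5319 -0.2659  0.2051] rest frame -0.0036776655726546564 -0.2736442857305899 yaw of y -0.11289088688912886 [ 0.0002 -0.0007 -1.    ] [-0.0003 -0.1595  0.3145] 0.09390499301223598
```

Emit:
{"name": "play_rows", "arguments": {"steps": [[0.25, 0, -0.7, 0, 1], [0, 0, -0.7, 0, 1], [0, 0, -0.7, 0, 1], [0, 0, -0.6, 0, 1], [0, 0, 0, 0, 1]]}}

```text
t: 2.1
ee_pos: [0.5386, -0.2659, 0.094]
tcp_rot: [[0.115, 0.993, -0.007], [0.993, -0.115, 0.003], [0.002, -0.007, -1.0]]
ft_force: [-0.7, -0.1, 0.5]
width: 0.094
finger_force: 0.0
```

Emit:
{"name": "play_rows", "arguments": {"steps": [[0.023, 0.2, 0, 0, 1], [0.023, 0.2, 0, 0, 1], [0.023, 0.2, 0, 0, 1], [0.023, 0.2, 0, 0, 1], [0.023, 0.2, 0, 0, 1]]}}

```text
t: 2.6
ee_pos: [0.5465, -0.2261, 0.0983]
tcp_rot: [[0.115, 0.993, 0.001], [0.993, -0.115, -0.0], [-0.0, 0.001, -1.0]]
ft_force: [0.1, 0.2, 0.0]
width: 0.0938
finger_force: 0.0
```

Emit:
{"name": "play_rows", "arguments": {"steps": [[0.023, 0.2, 0, 0, 1], [0.023, 0.2, 0, 0, 1], [0.023, 0.2, 0, 0, 1], [0.023, 0.2, 0, 0, 1], [0, 0, 0, 0, 1]]}}

```text
t: 3.1
ee_pos: [0.5498, -0.1946, 0.0977]
tcp_rot: [[0.115, 0.993, 0.0], [0.993, -0.115, -0.0], [-0.0, 0.0, -1.0]]
ft_force: [-0.2, -0.8, 0.5]
width: 0.0939
finger_force: 0.4
```

```bash
python3 st.py; python3 -c "
from h import *
c=cam('scene'); cv2.imwrite('pics/s1.png',cv2.resize(c['img'][170:330,190:350],(600,600),interpolation=cv2.INTER_CUBIC))"
```

```text
3.1 [ 0.5498 -0.1946  0.0977] rest frame 0.005830123084913159 -0.20073310244072018 yaw of y -0.11561313739007067 [-0.0004  0.0001 -1.    ] [-0.2012 -0.8147  0.5261] 0.09393008450223078
```

View pics/s1.png

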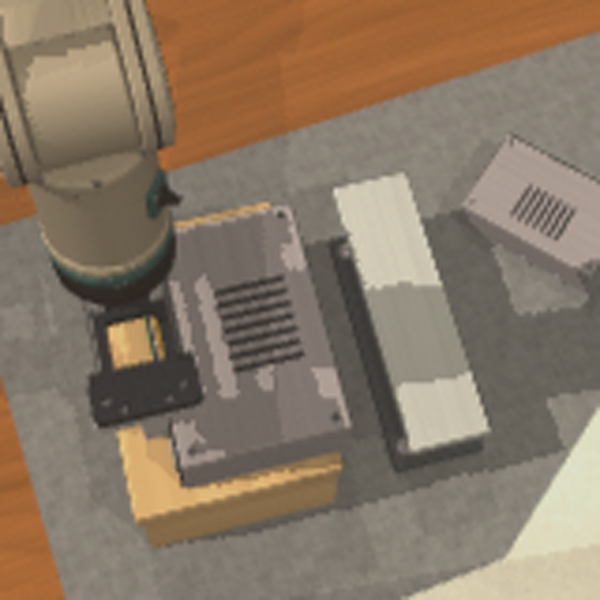

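Picture: both fingers sit against the fascia side, and the radio has turned to near parallel with the rest, its far edge running (290,205)-(348,428). I'll keep pushing.

Emit:
{"name": "play_rows", "arguments": {"steps": [[0.023, 0.2, 0, 0, 1], [0.023, 0.2, 0, 0, 1], [0.023, 0.2, 0, 0, 1], [0.023, 0.2, 0, 0, 1], [0.023, 0.2, 0, 0, 1]]}}

```text
t: 3.65
ee_pos: [0.5541, -0.157, 0.0977]
tcp_rot: [[0.118, 0.993, 0.0], [0.993, -0.118, -0.002], [-0.002, 0.0, -1.0]]
ft_force: [-1.0, -5.8, 2.3]
width: 0.0941
finger_force: 2.8
```

Emit:
{"name": "play_rows", "arguments": {"steps": [[0.023, 0.2, 0, 0, 1], [0.023, 0.2, 0, 0, 1], [0.023, 0.2, 0, 0, 1], [0.023, 0.2, 0, 0, 1], [0, 0, 0, 0, 1]]}}

```text
t: 4.15
ee_pos: [0.5583, -0.1226, 0.0977]
tcp_rot: [[0.115, 0.993, 0.001], [0.993, -0.115, -0.0], [0.0, 0.001, -1.0]]
ft_force: [-0.4, -1.4, 0.4]
width: 0.0943
finger_force: 0.4
```

```bash
python3 st.py; python3 -c "
from h import *
import pickle
c=cam('scene'); pickle.dump(c,open('s2.pkl','wb')); cv2.imwrite('pics/s2.png',cv2.resize(c['img'][195:315,205:345],None,fx=5,fy=5,interpolation=cv2.INTER_CUBIC))"
```

```text
4.15 [ 0.5583 -0.1226  0.0977] rest frame 0.006079736059705354 -0.12824055012162716 yaw of y -0.1156140985790333 [ 0.      0.0007 -1.    ] [-0.3524 -1.3971  0.3631] 0.09425292225481892
```

View pics/s2.png

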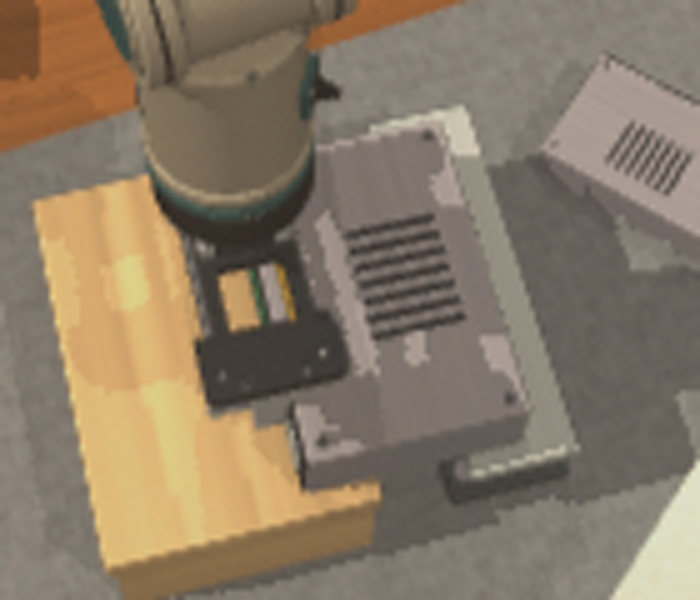

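Picture: the radio bridges the gap and is aligned. Its top corners are (440,128), (528,408), (303,460).

```bash
python3 - <<'E'
from h import *
import pickle
c=pickle.load(open('s2.pkl','rb'))
uv=(np.array([(440,128),(528,408),(303,460)])+.5)/5-.5+[205,195]
p,e=fit([(c,uv,[1,2,3])],.178,.12,.132,[.565,-.06,-.11]); a=-.118
for q in ([.5681,.0061],[.567,.0056]):
    d=p[:2]-q; print(p,e,d@[np.cos(a),np.sin(a)],d@[-np.sin(a),np.cos(a)])
E
```

```text
[ 0.57068863 -0.05239259 -0.13128333] [2.15567958 0.85736146 0.92259054] 0.009456751104794606 -0.05778108522431629
[ 0.57068863 -0.05239259 -0.13128333] [2.15567958 0.85736146 0.92259054] 0.010490238610777835 -0.057155063199961886
```

Emit:
{"name": "play_rows", "arguments": {"steps": [[0.015, 0.13, 0, 0, 1], [0.015, 0.13, 0, 0, 1], [0.015, 0.13, 0, 0, 1], [0.015, 0.13, 0, 0, 1], [0.015, 0.13, 0, 0, 1]]}}

```text
t: 4.7
ee_pos: [0.5604, -0.0964, 0.0971]
tcp_rot: [[0.116, 0.993, -0.001], [0.993, -0.116, 0.0], [0.0, -0.001, -1.0]]
ft_force: [-0.6, -3.4, -2.5]
width: 0.0937
finger_force: 1.7
```

Emit:
{"name": "play_rows", "arguments": {"steps": [[0.015, 0.13, 0, 0, 1], [0.015, 0.13, 0, 0, 1], [0.015, 0.13, 0, 0, 1], [0.015, 0.13, 0, 0, 1], [0.01, 0.08, 0, 0, 1]]}}

```text
t: 5.2
ee_pos: [0.5638, -0.0722, 0.0975]
tcp_rot: [[0.115, 0.993, -0.0], [0.993, -0.115, 0.0], [0.0, -0.0, -1.0]]
ft_force: [-1.5, -3.2, -2.9]
width: 0.0942
finger_force: 1.7
```

Emit:
{"name": "play_rows", "arguments": {"steps": [[0, 0.05, 0, 0, 1], [0, 0, 0, 0, 1], [0, 0, 0, 0, 1]]}}

```text
t: 5.5
ee_pos: [0.5639, -0.0703, 0.0976]
tcp_rot: [[0.115, 0.993, 0.0], [0.993, -0.115, 0.001], [0.001, 0.0, -1.0]]
ft_force: [-0.9, -1.0, -0.9]
width: 0.0943
finger_force: 0.5
```

```bash
python3 st.py; python3 -c "
from h import *
import pickle
c=cam('scene'); d=cam('side'); pickle.dump((c,d),open('s3.pkl','wb')); f=lambda i:cv2.resize(i,None,fx=5,fy=5,interpolation=cv2.INTER_CUBIC)
cv2.imwrite('pics/s3.png',f(c['img'][195:315,215:355])); cv2.imwrite('pics/d3.png',f(d['img'][115:235,180:320]))"
```

```text
5.5 [ 0.5639 -0.0703  0.0976] rest frame 0.005667549266864389 -0.07567661798479823 yaw of y -0.11568479798212657 [ 0.0009  0.0003 -1.    ] [-0.9167 -0.972  -0.8663] 0.09426611412059573
```

View pics/s3.png

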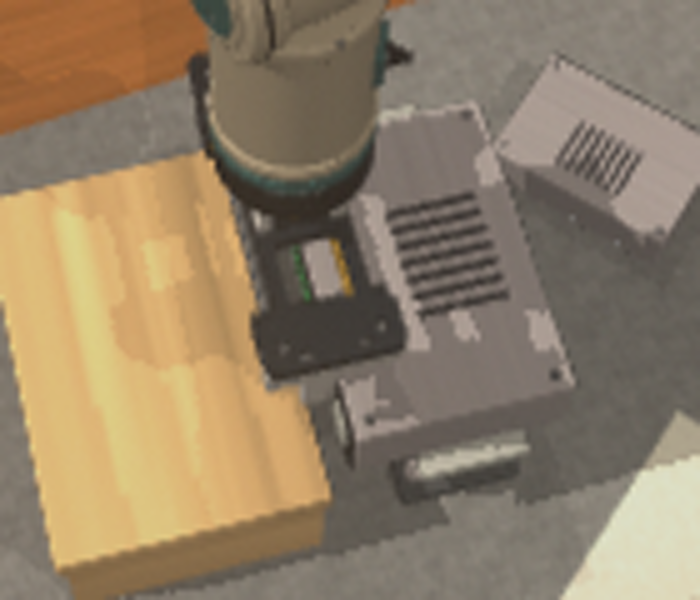

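View pics/d3.png

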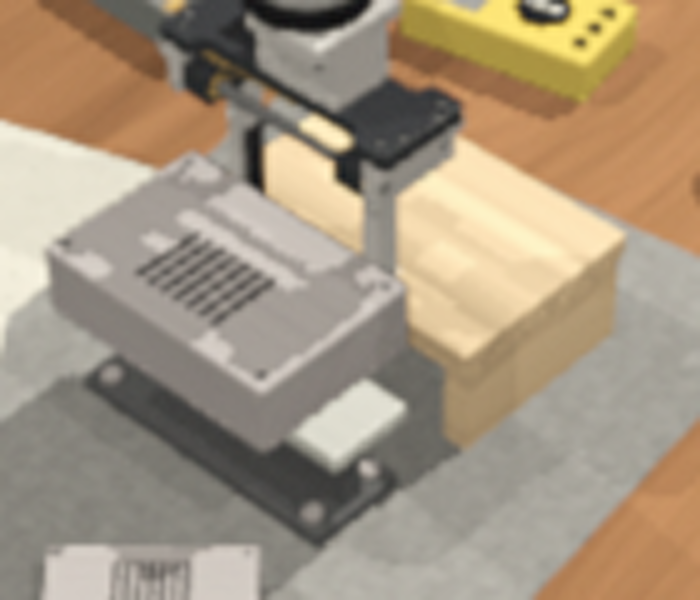

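Pictures: the radio lies flat on the rest, clear of the riser. Top corners are (483,103), (575,383), (350,440) in the scene view and (405,287), (262,390), (50,255), (190,155) in the side view.

```bash
python3 - <<'E'
from h import *
import pickle
c,t=pickle.load(open('s3.pkl','rb')); a=-.118
uv=(np.array([(483,103),(575,383),(352,440)])+.5)/5-.5+[215,195]
vv=(np.array([(405,287),(262,390),(50,255),(190,155)])+.5)/5-.5+[180,115]
A=(c,uv,[1,2,3]);B=(t,vv,[0,1,2,3])
for o,q in (([A],[.5681,.0061]),([B],[.5651,.0054]),([A,B],[.5667,.0056])):
    p,e=fit(o,.178,.12,.13,[.565,-.01,-.11])
    d=p[:2]-q; print(p,e,d@[np.cos(a),np.sin(a)],d@[-np.sin(a),np.cos(a)])
E
```

```text
[ 0.5760343   0.00064514 -0.1323922 ] [1.09549251 1.04327524 0.11580221] 0.008521308624894662 -0.004482850346680616
[ 0.57452616 -0.00213063 -0.10343634] [1.14602833 1.2165625  1.61580006 0.58960142] 0.010247160846058912 -0.00636855353948833
[ 0.57523721 -0.0010369  -0.11632732] [1.54677229 0.52590756 0.05572474 0.64852447 1.4162696  1.94004706
 0.55975911] 0.00925917584062268 -0.005585690520561778
```

About 5.5 mm short across the rest. I'll nudge it 5 mm and back away.

Emit:
{"name": "play_rows", "arguments": {"steps": [[0.005, 0.04, 0, 0, 1], [0.005, 0.04, 0, 0, 1], [0.005, 0.04, 0, 0, 1], [0, 0.01, 0, 0, 1], [0, 0, 0, 0, 1]]}}

```text
t: 6.1
ee_pos: [0.5645, -0.0667, 0.0977]
tcp_rot: [[0.117, 0.993, 0.0], [0.993, -0.117, -0.001], [-0.001, 0.0, -1.0]]
ft_force: [-0.4, -4.7, 0.7]
width: 0.094
finger_force: 2.6
```

Emit:
{"name": "play_rows", "arguments": {"steps": [[-0.01, -0.1, 0, 0, 1], [-0.02, -0.2, 0, 0, 1], [-0.05, -0.4, 0, 0, 1], [-0.05, -0.5, 0, 0, 1], [-0.05, -0.5, 0.2, 0, 1]]}}

```text
t: 6.6
ee_pos: [0.5561, -0.1351, 0.1047]
tcp_rot: [[0.116, 0.993, -0.002], [0.993, -0.116, 0.001], [0.0, -0.002, -1.0]]
ft_force: [-0.0, -0.8, -0.1]
width: 0.0941
finger_force: 0.0
```

Emit:
{"name": "play_rows", "arguments": {"steps": [[-0.05, -0.5, 0.4, 0, 1], [-0.05, -0.5, 0.6, 0, 1], [-0.05, -0.5, 0.6, 0, 1], [0, -0.3, 0.4, 0, 1], [0, 0, 0, 0, 1]]}}

```text
t: 7.1
ee_pos: [0.552, -0.2097, 0.1875]
tcp_rot: [[0.12, 0.993, 0.004], [0.993, -0.12, -0.003], [-0.002, 0.005, -1.0]]
ft_force: [0.1, 0.3, -0.7]
width: 0.0935
finger_force: 0.0
```

```bash
python3 -c "
from h import *
import pickle
c=cam('scene'); d=cam('side'); pickle.dump((c,d),open('s4.pkl','wb')); f=lambda i:cv2.resize(i,None,fx=4,fy=4,interpolation=cv2.INTER_CUBIC)
cv2.imwrite('pics/s4.png',np.hstack([f(c['img'][200:320,250:350]),f(d['img'][125:245,180:280])]))"
```

```text
(no output)
```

View pics/s4.png

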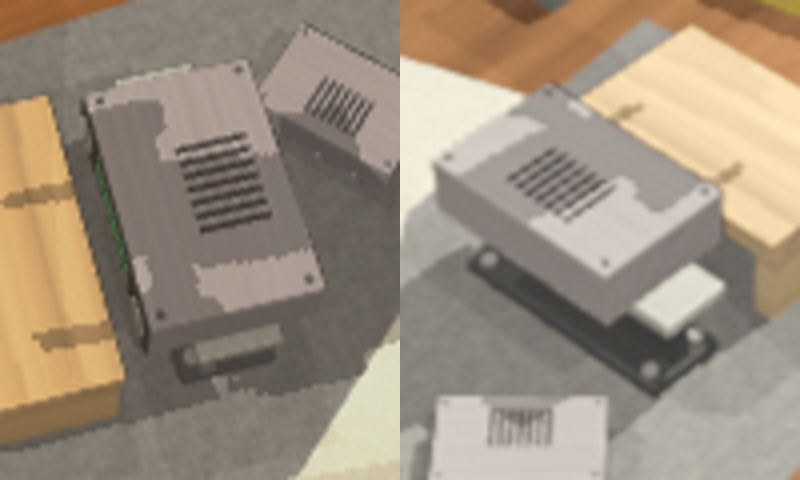

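Picture: the gripper is away and the radio is flat on the rest. Scene corners are (83,98), (247,60), (324,288), (150,332). Last numeric check.

```bash
python3 - <<'E'
from h import *
import pickle
c,t=pickle.load(open('s4.pkl','rb')); a=-.118
uv=(np.array([(83,98),(247,60),(324,288),(150,332)])+.5)/4-.5+[250,200]
vv=(np.array([(322,187),(210,275),(35,167),(150,83)])+.5)/4-.5+[180,125]
A=(c,uv,[0,1,2,3]);B=(t,vv,[0,1,2,3])
for o,q in (([A],[.5681,.0061]),([B],[.5651,.0054]),([A,B],[.5667,.0056])):
    p,e=fit(o,.178,.12,.13,[.565,-.01,-.11])
    d=p[:2]-q; print(p,e,d@[np.cos(a),np.sin(a)],d@[-np.sin(a),np.cos(a)])
E
```

```text
[ 0.57792061  0.00295549 -0.11537765] [0.71060931 0.42453785 0.76974368 0.44681995] 0.010122506637037433 -0.0019664963051825995
[ 5.75136773e-01 -5.36720489e-04 -8.84571077e-02] [1.19333318 0.57737291 1.18909412 0.51633966] 0.010665886319904536 -0.004713844325167048
[ 0.57647321  0.00141221 -0.10367519] [1.4191836  1.21160588 0.28709452 0.60745128 1.00765018 1.08555602
 1.72010642 0.73941912] 0.010198260099005723 -0.0030081006765728
```

All within tolerance: about -3 mm across, 10 mm lengthways, and 0.01–0.03 rad of yaw.

```bash
python3 -c "
from rig import r
print(r.sign_off())"
```

```text
the job is handed in; nothing more can be done
None
```

The radio lies flat on the service rest alone, clear of the riser; by camera it is about 3 mm off centre across, 10 mm off lengthways and at most 0.03 rad askew. The job is handed in, but sign-off returned no verdict.

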